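Hold up the lift-out tray of the mending box

ROBOT

A 6-joint arm with a two-finger parallel gripper is mounted at the origin on a cart in front of the work surface, level with it; the furniture and walls round the work are solid. World frame = base frame: x ahead of the robot, y to its left, z up, the work surface at z = 0. Lengths are in m, angles in rad, forces in N, time in s.
With the tool pointing down it reaches from about 0.275 to 0.825 m from the base axis. Payload 5.2 kg.
Tool frame: the origin (TCP) lies at the very end of the fingers, on their centre line; the grasp point (between the pads) lies 19 mm behind it (hold_point_z is the distance from the TCP to the grasp point, in m); x points along the fingers, z is the direction in which the jaws open and shut, and the axes are right-handed (so a half turn about x gives the same grasp; the last joint's range is limited). The gripper opens to 93 mm and grips with 3 to 60 N. Pads are 15 mm wide; open, the fingers measure 128 mm over their backs; the gripper's body (75 mm by 188 mm) begins 65 mm behind the grasp point.
Start: joints at [-1.426, 0.259, 1.535, -0, 1.348, -0.203], TCP at [0.187, -0.517, 0.219] pointing down, gripper open.
Joint ranges: [-3.14, 3.14], [-0.91, 2.08], [0.19, 2.58], [-1.22, 4.36], [0.22, 2.71], [-3.12, 3.12]. Speed limits (rad/s): [2.57, 2.57, 3.14, 3.14, 3.14, 3.14].

INTERFACE

Orientations are given as a 3x3 rotation matrix whose columns are the frame's x, y, z axes.
In Python, from bench import * gives the robot as it stands.
- The arm moves only by the tool play_rows, never from a script. Its argument "motion" is a list of rows, each an object of numbers: "x", "y", "z": the shift along the tool's x, y, z in cm; "turn": the turn about the tool's x in rad. A call has exactly 5 rows; each row shifts and turns the commanded pose from where the row before left it, along the tool's axes as they then stand; what a row does not reach is not made up. A row lasts 1/12 s, in which the tool goes at most 41.7 mm and 7.16 degrees, less where a joint would pass 70% of its speed; a pose out of reach is approached as far as the arm can. A call with a gripper value outside its range is refused whole. "grip" is the opening, from 0 (shut) to 1 (fully open), set as the call begins (left out, the last holds). The fingers move at their own pace and stop on an object; the grip force is fixed at half the most. Time passes only in rows, so rows that do not move let the fingers close, or fill a call up. It gives the time, the measured TCP pose, the force and the opening at its end, in the units of the state.
- state(): the state, without advancing time (a new reading comes with each control period).
- read_camera(name): name is "scene" or "top"; returns (picture, depth): 400x640x3 uint8, red, green, blue; 400x640 float32, m along the optical axis (not along the pixel's ray), 0 where there is no reading.
- get_calibration(name): a dict with "mtx" (3x3 intrinsics, pixels), "k1" (the pictures are not rectified: a ray, as slopes to the right and down, at radius r is drawn at 1 + k1 r^2 times it, then the intrinsics apply), "R" (3x3) and "t" (3): a world point X has camera coordinates R X + t. Camera axes: x right, y down, z forward; pixel columns grow to the right and rows downward; lengths in m; the calibration is good to about 2 mm. A picture is of the moment at which its call begins. get_calibration takes no time and is no camera call.
- job_done(): hands the job in, once; it reports no verdict.
The state is a dict: "t": time; "joint_positions": joint angles; "qvel": joint speeds; "joint_efforts": joint torques, N m; "ee_pos": TCP position; "orientation": TCP orientation; "force": force on the tool from outside, world axes, zero at the start; "ft_torque": the same for the moment, N m; "finger_gap": finger opening in m.
Only numpy, scipy, OpenCV 4.12 (cv2) and the standard library are available. Lean on these libraries where they do the work, as an engineer would, in place of code of your own. Each camera call takes 0.05 s, during which the arm holds its last target.

TASK

I need the things kept underneath the tray of the wooden mending box. Pick up the shears that lie across the box, lay them flat on the bare counter beside it (do not drop or shove them off), then take the tray by its handle, lift it straight up out of the box and hold it level and still right above the box, about 12 cm clear of the rim, so that I can reach in below it. Keep it level all the way so that nothing in it falls over or out, leave the box and the other things on the counter where they are, and finish while still holding the tray up.

Things in the scene. Friction and masses are not known exactly. Their poses are not given: they have to be found in the camera images.
- mending_box: loose dark wooden open box with brass corners, standing on the counter, 2.2 kg; outside 184 (x) x 196 (y) x 80 mm high, walls 8 mm. Origin: centre of its underside; z up. Inside, runners along the walls at its x ends carry the tray with its underside 42 mm above the counter
- box_rim (a point): centre of the mending box's mouth, level with its rim, 80 mm above the counter; axes as the box's
- tray: loose pale wooden lift-out tray, 162 (x) x 174 (y) mm outside, walls 36 mm high and 5 mm thick, lined in blue, 0.25 to 0.42 kg, with its contents about 0.1 kg more; sits in the box with 3 mm play on each side (box inside 168 x 180 mm), its rim 2 mm below the box's. Origin: centre of its underside; z up. A 14 mm thick middle board along its y axis, which also is its handle, parts it into a front (-x) and a back (+x) half
- tray_grip (a point): the place to hold the tray, over its balance point: centre of the straight handle rail on top of the middle board, 66 mm above the tray's underside (108 mm above the counter at the start). The rail runs along this point's y axis, is 14 mm thick (x, the way to pinch it), 20 mm high (z, so 10 mm up and down from here) and 100 mm long; the hand hole below it is 14 mm high and 80 mm long. Axes as the tray's
- shears: tailor's shears, closed, 230 mm long (y: points at -y, black finger rings at +y), 71 mm wide over the rings, 14 mm thick, 0.21 kg, loose; they lie flat on the rims at the box's y ends, along the tray's front half, the handle rail beside them. Origin: centre of the underside
- shears_grip (a point): the place to pick the shears up: the shanks between pivot and rings, 25 mm from the shears' middle towards the rings, close to their balance point. There the shears are 13 mm wide (x, the way to pinch) over about 20 mm along y, and solid from 5 mm below to 4 mm above this point; the point lies about 6 to 7 mm above what the shears lie on. Axes as the shears': y towards the rings, z up
- blue_spool: wooden spool of blue thread, 30 mm wide, 36 mm high, standing loose in the tray's back half. Origin: centre of its underside
- yellow_spool: wooden spool of yellow thread, 30 mm wide, 30 mm high, standing loose in the tray's back half. Origin: centre of its underside
- thimble: pale thimble, 18 mm wide, 22 mm high, standing loose in the tray's front half. Origin: centre of its underside
- bobbin: small bobbin with white thread, 21 mm wide, 11 mm high, lying loose in the tray's front half. Origin: centre of its underside
- chalk: pink tailor's chalk, 40 x 46 x 9 mm, lying loose in the tray's front half. Origin: centre of its underside
- stapler: bystander: stapler, 36 x 168 (y) x 49 mm, on the counter to the left. Origin: centre of its underside
- button_jar: bystander: glass jar of buttons, 62 mm wide, 73 mm high, behind the box. Origin: centre of its underside
- slip_pad: bystander: pad of counter slips, 100 x 70 x 14 mm, on the counter at the right, to the back. The counter in front of it, to the right of the box (0.42 to 0.58 m ahead of the robot's base, 0.30 to 0.50 m to its right), is bare. Origin: centre of its underside
Not all that is in view belongs to the job. What is meant by the chalk is not grey, and is the larger of those in its own colour.

How it is judged:
On the way, in this order (a step that is already met when the one before it is completed fails the run):
1. the shears are carried off the box and brought down close to the counter, still in the fingers (height (world z) of shears_grip below 0.035 m and contact force between the fingers and shears above 0.3 N and contact force between shears and mending_box below 0.01 N), for 0.02 s.
2. the shears lie flat on the counter, off the box, and are let go (height (world z) of shears_grip below 0.015 m and angle between shears_grip's own z axis and vertical below 0.15 rad and contact force between shears and mending_box below 0.01 N and linear speed of shears below 0.02 m/s and contact force between the fingers and shears below 0.01 N), for 0.2 s.
3. the tray is lifted level out of the box, clear above the rim (z of tray in the frame of box_rim above 0.01 m and contact force between tray and mending_box below 0.01 N and contact force between the fingers and tray above 1 N and angle between tray's own z axis and vertical below 0.12 rad), for 0.1 s.
At the end, for the whole second after the job is handed in: Held in the fingers, tray underside 80 to 180 mm above the box rim, within 50 mm of the box's centre, level to 5 degrees, at rest, touching nothing else; both spools upright and all five small things in it; shears flat and at rest on the counter clear of the box; box on the counter (z of tray in the frame of box_rim between 0.08 and 0.18 m and horizontal distance between tray and mending_box below 0.05 m and angle between tray's own z axis and vertical below 0.087 rad and linear speed of each of tray, shears below 0.02 m/s and angular speed of tray below 0.1 rad/s and contact force between the fingers and tray above 1 N and contact force between each of tray, shears and mending_box below 0.01 N and contact force between each of tray, the arm and shears below 0.01 N and height (world z) of mending_box below 0.005 m and x of blue_spool in the frame of tray between -0.082 and 0.082 m and y of blue_spool in the frame of tray between -0.088 and 0.088 m and z of blue_spool in the frame of tray between -0.005 and 0.03 m and x of yellow_spool in the frame of tray between -0.082 and 0.082 m and y of yellow_spool in the frame of tray between -0.088 and 0.088 m and z of yellow_spool in the frame of tray between -0.005 and 0.03 m and x of thimble in the frame of tray between -0.082 and 0.082 m and y of thimble in the frame of tray between -0.088 and 0.088 m and z of thimble in the frame of tray between -0.005 and 0.03 m and x of bobbin in the frame of tray between -0.082 and 0.082 m and y of bobbin in the frame of tray between -0.088 and 0.088 m and z of bobbin in the frame of tray between -0.005 and 0.03 m and x of chalk in the frame of tray between -0.082 and 0.082 m and y of chalk in the frame of tray between -0.088 and 0.088 m and z of chalk in the frame of tray between -0.005 and 0.03 m and angle between each of blue_spool, yellow_spool's own z axis and vertical below 0.3 rad and height (world z) of shears_grip below 0.015 m and angle between shears_grip's own z axis and vertical below 0.15 rad); the arm keeps its last pose, push and grip.
It fails at once if the tray tips more than about 11 degrees (angle between tray's own z axis and vertical above 0.2 rad).
It fails at once if the mending box is dragged more than 30 mm or lifted (distance of mending_box from where it was at the start of the episode above 0.03 m or height (world z) of mending_box above 0.015 m).
It fails at once if a bystander (stapler, button jar, slip pad) is shoved more than 20 mm (distance of any of stapler, button_jar, slip_pad from where it was at the start of the episode above 0.02 m).
It also fails if it takes over 64 s, if anything falls off the work surface, if the arm or the gripper's body presses on something with over 40 N, if the wrist force passes 120 N, or if a joint passes its speed limit or range.

## Working session

There is one attempt and no reset: what is moved stays moved. The work goes in short steps, Python scripts to look and compute and a tool call to move; the robot and the scene stay as the last step left them, time stands still between calls to the robot, and variables do not carry over. Pictures are saved under pics/ and viewed, and the job is handed in when it is done.

Besides the shell and the picture viewer there is one more tool, called after "Call:" as name(argument=value, ...), one argument or row to a line, values as JSON. play_rows: Moves the arm, as the interface text tells. Its arguments: {"type":"object","properties":{"motion":{"type":"array"},"grip":{"type":"number"}},"required":["motion"]}

```bash
mkdir -p pics; ls; cat > h.py <<'E'
from bench import *
import numpy as np, cv2
np.set_printoptions(precision=4,suppress=True)
def ray(cal,u,v):
    K=np.array(cal["mtx"]);k=cal["k1"]
    p=cv2.undistortPoints(np.array([[[u,v]]],float),K,np.array([k,0,0,0.]))[0,0]
    R=np.array(cal["R"]);t=np.array(cal["t"])
    return -R.T@t, R.T@np.array([p[0],p[1],1.])
def onz(cal,u,v,z):
    o,d=ray(cal,u,v); return o+d*(z-o[2])/d[2]
def pt(cal,D,u,v):
    o,d=ray(cal,u,v); return o+d*D[int(round(v)),int(round(u))]
def proj(cal,X):
    R=np.array(cal["R"]);t=np.array(cal["t"])
    return cv2.projectPoints(np.array(X,float).reshape(-1,1,3),cv2.Rodrigues(R)[0],t,np.array(cal["mtx"]),np.array([cal["k1"],0,0,0.]))[0][:,0]
def snap(n,tag):
    p,d=read_camera(n); np.savez(f"pics/{tag}.npz",p=p,d=d,**{k:np.array(v) for k,v in get_calibration(n).items()})
    cv2.imwrite(f"pics/{tag}.png",p[:,:,::-1]); return p,d
def load(tag):
    z=np.load(f"pics/{tag}.npz"); c={k:z[k] for k in("mtx","R","t")}; c["k1"]=float(z["k1"]); return z["p"],z["d"],c
E
python3 - <<'E'
from h import *
print(state())
for n in("scene","top"):
    snap(n,n+"0"); c=get_calibration(n); print(c)
E
```

```text
pics
{'t': 0.0, 'joint_positions': array([-1.4258,  0.2593,  1.5361,  0.    ,  1.348 , -0.2028]), 'qvel': array([ 0.0013,  0.0002,  0.0017,  0.0003, -0.0006,  0.001 ]), 'joint_efforts': array([  0.    , -43.7307, -28.4004,   0.0719,   0.0413,  -0.0001]), 'ee_pos': array([ 0.1874, -0.5165,  0.2178]), 'orientation': array([[-0.0003,  0.9401,  0.3408],
       [ 0.0017,  0.3408, -0.9401],
       [-1.    ,  0.0004, -0.0017]]), 'force': array([ 0.3674, -0.6661, -0.605 ]), 'ft_torque': array([-0.0263, -0.0457, -0.0482]), 'finger_gap': 0.09281540690382445}
{'mtx': array([[416.5953,   0.    , 325.3964],
       [  0.    , 416.5953, 198.8892],
       [  0.    ,   0.    ,   1.    ]]), 'k1': 0.010177878658633698, 'R': array([[-0.8249, -0.5652, -0.0058],
       [-0.2403,  0.3599, -0.9015],
       [ 0.5116, -0.7423, -0.4328]]), 't': array([0.4872, 0.2208, 0.7646])}
{'mtx': array([[384.0091,   0.    , 319.5437],
       [  0.    , 384.0091, 201.2238],
       [  0.    ,   0.    ,   1.    ]]), 'k1': -0.06523349660414249, 'R': array([[ 0.0079, -0.9999, -0.011 ],
       [-0.9991, -0.0074, -0.0427],
       [ 0.0426,  0.0113, -0.999 ]]), 't': array([0.0186, 0.5776, 1.0574])}
```

View pics/scene0.png

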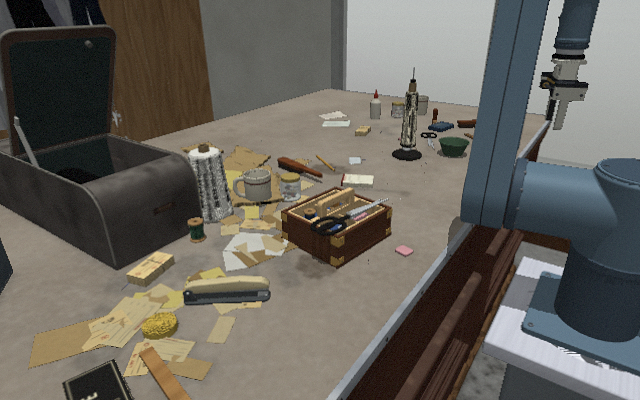

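View pics/top0.png

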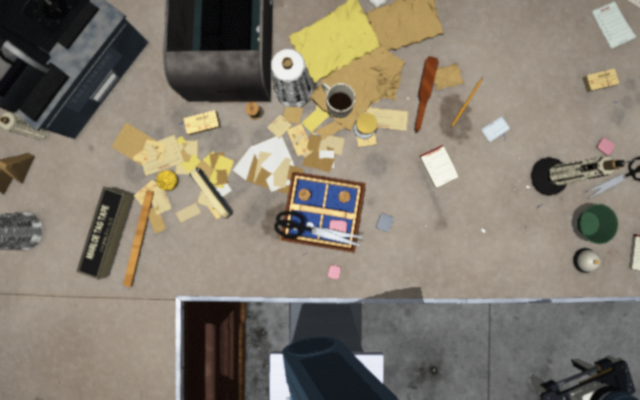

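Scene view: the box is at about (337,225), the stapler at (227,290) and the jar at (290,186). Top view: the box is at (324,212), with the shears lying from (290,223) to (362,240). A second pair of scissors lies far right at about (620,178), and pink pieces are at (338,227), (334,272) and (606,146).

```bash
python3 - <<'E'
from h import *
p,d,c=load("top0"); q,e,s=load("scene0")
a=cv2.resize(p[160:290,260:400],None,fx=5.5,fy=4.5*5.5/4.5*0.8,interpolation=cv2.INTER_CUBIC)
a=cv2.resize(p[165:265,265:395],None,fx=6,fy=6,interpolation=cv2.INTER_CUBIC)
cv2.imwrite("pics/ctop.png",a[:,:,::-1])
b=cv2.resize(q[180:270,270:400],None,fx=6,fy=6,interpolation=cv2.INTER_CUBIC)
cv2.imwrite("pics/cscene.png",b[:,:,::-1])
for X in [(.42,-.3,0),(.58,-.3,0),(.42,-.5,0),(.58,-.5,0)]: print(X,proj(c,X),proj(s,X))
E
```

```text
(0.42, -0.3, 0) [[434.0225 258.2035]] [[432.9968 203.018 ]]
(0.58, -0.3, 0) [[433.9145 201.3571]] [[383.2587 190.2745]]
(0.42, -0.5, 0) [[503.7199 258.2885]] [[456.1065 180.3394]]
(0.58, -0.5, 0) [[503.2958 201.8746]] [[410.1673 170.2209]]
```

View pics/ctop.png

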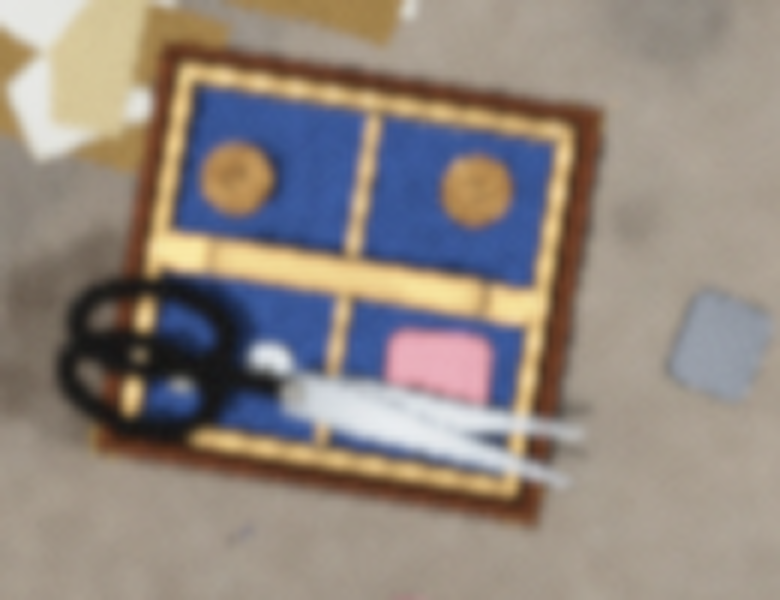

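View pics/cscene.png

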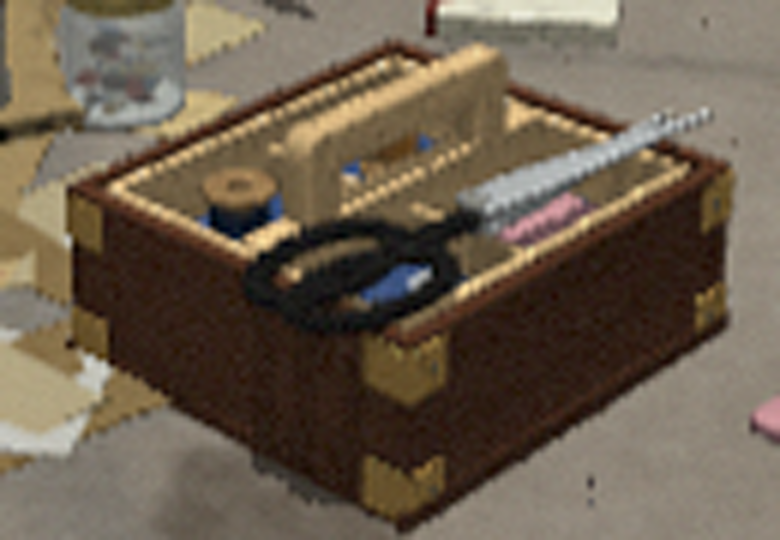

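Pink candidates: (338,227) in the tray, (334,272) and (606,146) on the counter, plus a grey one at (385,222). The crop shows the larger pink piece, the one in the tray, is the chalk; it only needs to stay in the tray. The shears to pick up are those on the box, shanks at about (309,228) top and (344,217) scene; the far pair is not meant.

Next I measure heights and axes with masks.

```bash
cat > meas.py <<'E'
from h import *
import sys
def tri(r1,r2):
    (o1,d1),(o2,d2)=r1,r2
    d1=d1/np.linalg.norm(d1);d2=d2/np.linalg.norm(d2)
    A=np.stack([d1,-d2],1); s=np.linalg.lstsq(A,o2-o1,rcond=None)[0]
    a=o1+s[0]*d1;b=o2+s[1]*d2
    return (a+b)/2,np.linalg.norm(a-b)
E
python3 - <<'E'
from meas import *
p,d,c=load("top0"); q,e,s=load("scene0")
# box outline corners from dark brown mask in top view
hsv=cv2.cvtColor(p,cv2.COLOR_RGB2HSV).astype(int)
def crop_mask(cond,x0,x1,y0,y1):
    m=np.zeros(p.shape[:2],np.uint8); m[y0:y1,x0:x1]=cond[y0:y1,x0:x1]; return m
# black rings
m=crop_mask((p.max(2)<60),265,395,200,250); 
ys,xs=np.nonzero(m); print("black",len(xs),xs.mean(),ys.mean(), np.percentile(xs,[0,100]),np.percentile(ys,[0,100]))
# blades: bright, low saturation
m2=crop_mask((hsv[:,:,1]<50)&(hsv[:,:,2]>150),308,364,222,248)
n,l,st,ce=cv2.connectedComponentsWithStats(m2); print(st[1:],ce[1:])
# centers in crop coords -> depth points
def T(u,v): return (265+u/6-.4,165+v/6-.4)
def S(u,v): return (270+u/6-.4,180+v/6-.4)
for n,a,b in [("shank",(262,380),(447,222)),("tipU",(583,434),(708,113)),
   ("railL",(208,254),(300,118)),("railR",(490,297),(490,52)),("blue top",(238,178),(240,186)),
   ("boxBL",(165,45),(70,188)),("boxFL",(97,447),(402,340)),("boxFR",(537,522),(732,170)),("boxBR",(602,106),(392,42))]:
    P,g=tri(ray(c,*T(*a)),ray(s,*S(*b))); print(n,P,"gap",g,"topdepth",pt(c,d,*T(*a)),"sc",pt(s,e,*S(*b)))
E
```

```text
black 417 290.7098321342926 224.41726618705036 [275. 310.] [211. 238.]
[[308 222  56  26 490]
 [360 222   4  10  33]
 [351 227   1   1   1]
 [308 246   9   2  12]] [[336.5224 235.1306]
 [361.7879 226.6061]
 [351.     227.    ]
 [311.25   246.75  ]]
shank [0.5044 0.0506 0.086 ] gap 0.0011163257681781659 topdepth [0.505  0.0508 0.0877] sc [0.5014 0.0545 0.0886]
tipU [ 0.4751 -0.092   0.0825] gap 0.016866365777624466 topdepth [ 0.4784 -0.0964 -0.0025] sc [ 0.4614 -0.0824  0.0903]
railL [0.5574 0.0718 0.1241] gap 0.0016047434519563968 topdepth [0.5593 0.0751 0.0802] sc [ 0.6226 -0.0211  0.0695]
railR [ 0.5421 -0.0452  0.1114] gap 0.0021697168472994684 topdepth [ 0.5415 -0.0477  0.0788] sc [ 0.537  -0.0344  0.1167]
blue top [0.5925 0.0624 0.0811] gap 0.00022682211454426871 topdepth [0.5924 0.0623 0.0809] sc [0.5892 0.067  0.0841]
boxBL [0.6513 0.0955 0.0775] gap 0.001393046225894135 topdepth [0.6504 0.0948 0.0805] sc [0.6526 0.0951 0.077 ]
boxFL [0.4758 0.1231 0.0794] gap 0.001851087764442309 topdepth [0.475  0.1226 0.079 ] sc [0.4753 0.1256 0.0809]
boxFR [ 0.4434 -0.0691  0.0748] gap 0.0009444198581598896 topdepth [ 0.4441 -0.0687  0.0777] sc [ 0.4417 -0.0664  0.0765]
boxBR [ 0.6252 -0.0965  0.0765] gap 0.00036852458502022477 topdepth [ 0.6324 -0.1044  0.0013] sc [ 0.6202 -0.0892  0.0804]
```

```bash
cat >> meas.py <<'E'
def cloud(p,d,c,x0,x1,y0,y1):
    v,u=np.mgrid[y0:y1,x0:x1]; uv=np.stack([u.ravel(),v.ravel()],1).astype(float)
    n=cv2.undistortPoints(uv[:,None],c["mtx"],np.array([c["k1"],0,0,0.]))[:,0]
    D=d[y0:y1,x0:x1].ravel(); X=np.c_[n*D[:,None],D]; W=(X-c["t"])@c["R"]
    return W,p[y0:y1,x0:x1].reshape(-1,3),uv
E
python3 - <<'E'
from meas import *
p,d,c=load("top0"); q,e,s=load("scene0")
for nm,(P,D,C,b) in {"top":(p,d,c,(260,400,160,270)),"scene":(q,e,s,(270,402,175,270))}.items():
    W,col,uv=cloud(P,D,C,*b)
    near=(np.hypot(W[:,0]-.549,W[:,1]-.013)<.16)
    print(nm,"hist",np.histogram(W[near,2],np.arange(-.01,.14,.01))[0])
    hs=cv2.cvtColor(col[None],cv2.COLOR_RGB2HSV)[0].astype(int)
    r=near&(W[:,2]>.103); R=W[r]; print("rail n",len(R),R.mean(0),"zmax pct",np.percentile(R[:,2],[50,90]),cv2.minAreaRect(R[:,:2].astype(np.float32)*1000))
    br=near&(W[:,2]>.06)&(W[:,2]<.1); print("box rect",cv2.minAreaRect(W[br][:,:2].astype(np.float32)*1000))
    sh=near&(W[:,2]>.075)&(W[:,2]<.1)&((hs[:,2]<55)|((hs[:,1]<45)&(hs[:,2]>130)))
    S=W[sh]; bl=hs[sh][:,2]<55
    print("black",S[bl].mean(0),cv2.minAreaRect(S[bl][:,:2].astype(np.float32)*1000), np.median(S[bl][:,2]))
    print("blade",S[~bl].mean(0),cv2.minAreaRect(S[~bl][:,:2].astype(np.float32)*1000),np.median(S[~bl][:,2]))
E
```

```text
top hist [1963 2564    9    0   19 1901  516  211 1083 1171  261    2  242   20
    0]
rail n 333 [0.5451 0.0138 0.3169] zmax pct [0.118  1.0812] ((544.097900390625, 15.251716613769531), (119.78592681884766, 22.75330352783203), 80.98489379882812)
box rect ((548.3880004882812, 18.916221618652344), (228.2535858154297, 185.7281951904297), 80.99729919433594)
black [0.5136 0.0969 0.0878] ((515.3934936523438, 97.99069213867188), (74.23890686035156, 79.25640106201172), 29.84408187866211) 0.0879238977898447
blade [ 0.489  -0.0158  0.0883] ((532.6717529296875, -6.6019134521484375), (175.95370483398438, 114.16582489013672), 78.55011749267578) 0.09022454355442955
scene hist [ 977 1615  430  394  390  492  590  730 1285  876  218  141  211    0
    0]
rail n 314 [0.5465 0.0227 0.1126] zmax pct [0.1138 0.1179] ((547.1921997070312, 14.773624420166016), (121.07768249511719, 18.654457092285156), 79.99567413330078)
box rect ((548.2681884765625, 19.1925048828125), (229.57565307617188, 187.143310546875), 81.16358184814453)
black [0.5131 0.0899 0.0847] ((546.6560668945312, 27.08385467529297), (213.1243133544922, 179.12562561035156), 80.37376403808594) 0.08631064983756033
blade [ 0.4849 -0.0097  0.0904] ((524.6600341796875, 5.174095153808594), (192.9247589111328, 102.23788452148438), 82.12814331054688) 0.09094214869902492
```

```bash
cat > plan.py <<'E'
from meas import *
def plan(target,yaw=None):
    s=state(); R=s["orientation"]; d=np.array(target)-s["ee_pos"]
    cy=np.arctan2(R[1,2],R[0,2])
    print("t",s["t"],"ee",s["ee_pos"],"yaw z deg",np.degrees(cy),"tilt",np.degrees(np.arccos(-R[2,0])),"gap",s["finger_gap"],"F",s["force"])
    if yaw is not None: 
        a=-(np.radians(yaw)-cy); a=(a+np.pi/2)%np.pi-np.pi/2; print("turn",a)
        c,sn=np.cos(a),np.sin(a); R=R@np.array([[1,0,0],[0,c,-sn],[0,sn,c]])
    print("tool cm (after turn)",100*(R.T@d))
E
python3 - <<'E'
from plan import *
p,d,c=load("top0")
# shank profile: per column in the top image, dark centroid between rings and pivot, intensities along rows
g=cv2.cvtColor(p,cv2.COLOR_RGB2GRAY)
for u in range(298,330,1):
    col=g[215:245,u].astype(int); print(u,col)
E
python3 - <<'E'
from plan import *
plan((.5044,.0506,.2178),-12)
E
```

```text
298 [ 25  32  46  65  73  76  68  54  40  31  24  25  24  31  39  44  45  41
  32  28  40  85 135 149 109  67  67  84 113 138]
299 [ 25  27  34  48  62  70  69  55  37  27  23  23  21  23  25  28  30  27
  25  26  48  97 152 164 121  71  67  83 110 134]
300 [ 27  24  27  33  44  54  54  45  32  25  22  23  24  21  25  24  23  24
  26  30  51  99 155 171 134  80  65  80 102 128]
301 [ 29  26  23  24  30  35  35  31  26  25  24  25  23  21  25  24  24  29
  33  41  58  99 156 183 151  91  64  73  94 123]
302 [ 37  30  26  25  26  25  25  24  24  26  24  23  24  25  25  27  32  38
  48  57  68 100 158 191 166 103  63  69  89 115]
303 [ 46  39  31  29  23  24  26  23  27  29  27  27  24  24  29  31  39  47
  59  70  75  99 156 192 176 113  66  68  86 111]
304 [ 55  45  39  35  32  29  32  34  35  40  35  30  25  27  29  40  52  59
  67  76  74  94 142 183 174 117  67  66  84 112]
305 [ 65  56  48  44  40  39  42  47  58  64  59  46  31  26  33  48  63  70
  78  78  73  84 123 167 169 122  72  67  83 109]
306 [ 77  71  61  55  49  49  58  79 106 119 104  76  45  28  33  49  66  79
  81  8
[... 2476 characters left out ...]
  83  84  87  88  88  86  87  85  96 142 183 202 213 224
 229 231 231 225 195 141  93 103 156 183 157  97]
327 [123  93  83  84  86  84  86  87  89  86  86  86  94 133 177 199 210 221
 230 232 232 228 203 155 102 102 155 187 168 105]
328 [128  92  84  87  87  87  91  91  93  93  94  98 102 128 170 197 206 217
 228 233 234 230 215 174 116  98 140 175 165 110]
329 [134  98  86  85  90  96 108 119 126 129 131 136 138 145 172 202 207 212
 225 232 235 233 224 189 129  96 120 158 161 115]
t 0.1 ee [ 0.1874 -0.5166  0.2179] yaw z deg -70.07195562136876 tilt 0.09262741891604032 gap 0.09274566677809697 F [ 0.418   0.2107 -0.0028]
turn -1.0135468286649143
tool cm (after turn) [ 0.0958 62.069  19.2147]
```

```bash
python3 - <<'E'
from plan import *
p,d,c=load("top0")
print(onz(c,308.5,229.1,.0885), onz(c,300,227,.088),onz(c,275,227,.087),onz(c,361,239,.087))
print(pt(c,d,307,229),pt(c,d,308,229),pt(c,d,309,229))
E
```

```text
[0.502  0.0501 0.0885] [0.5072 0.0722 0.088 ] [0.5066 0.1371 0.087 ] [ 0.4775 -0.0856  0.087 ]
[0.5023 0.0538 0.0923] [0.5023 0.0514 0.09  ] [0.5023 0.0487 0.0909]
```

Call:
play_rows(
  motion=[
    {"turn": -0.1},
    {"turn": -0.1},
    {"turn": -0.1},
    {"turn": -0.1},
    {"turn": -0.1},
  ],
  grip=0.33,
)

```text
validation failed for argument at $.mo...
```

Call:
play_rows(
  motion=[
    {"turn": -0.1},
    {"turn": -0.1},
    {"turn": -0.1},
    {"turn": -0.1},
    {"turn": -0.11},
  ],
)

```text
validation failed for argument at $.mo...
```

```bash
python3 - <<'E'
from plan import *
plan((.5035,.0515,.2178),-12)
E
```

```text
t 0.1 ee [ 0.1874 -0.5166  0.2179] yaw z deg -70.07195562136876 tilt 0.09262741891604032 gap 0.09274566677809697 F [ 0.418   0.2107 -0.0028]
turn -1.0135468286649143
tool cm (after turn) [ 0.0959 62.1383 19.108 ]
```

Call:
play_rows(
  motion=[
    {"x": 0, "y": 0, "z": 0, "turn": -0.1},
    {"x": 0, "y": 0, "z": 0, "turn": -0.1},
    {"x": 0, "y": 0, "z": 0, "turn": -0.1},
    {"x": 0, "y": 0, "z": 0, "turn": -0.1},
    {"x": 0, "y": 0, "z": 0, "turn": -0.1},
  ],
  grip=0.33,
)

```text
t: 0.52
ee_pos: [0.1874, -0.5167, 0.2181]
orientation: [[-0.0, 0.658, 0.753], [0.001, 0.753, -0.658], [-1.0, 0.001, -0.001]]
force: [-0.2, -0.6, -1.0]
finger_gap: 0.0641
```

Call:
play_rows(
  motion=[
    {"x": 0, "y": 0, "z": 0, "turn": -0.1},
    {"x": 0, "y": 0, "z": 0, "turn": -0.1},
    {"x": 0, "y": 0, "z": 0, "turn": -0.1},
    {"x": 0, "y": 0, "z": 0, "turn": -0.1},
    {"x": 0, "y": 0, "z": 0, "turn": -0.1},
  ],
)

```text
t: 0.93
ee_pos: [0.1874, -0.5167, 0.2181]
orientation: [[-0.0, 0.216, 0.976], [0.001, 0.976, -0.216], [-1.0, 0.001, -0.0]]
force: [-0.5, 0.2, 0.3]
finger_gap: 0.0326
```

```bash
python3 - <<'E'
from plan import *
plan((.503,.051,.2178),-12)
E
```

```text
t 0.9333 ee [ 0.1874 -0.5167  0.2181] yaw z deg -12.49587061452319 tilt 0.0647672737160854 gap 0.032579739435088524 F [-0.4836  0.2089  0.2629]
turn -0.008654574887317246
tool cm (after turn) [ 0.0931 62.0923 19.0644]
```

Call:
play_rows(
  motion=[
    {"x": 0, "y": 1.5, "z": 0.5, "turn": 0},
    {"x": 0, "y": 3, "z": 0.9, "turn": 0},
    {"x": 0, "y": 3, "z": 0.9, "turn": 0},
    {"x": 0, "y": 3, "z": 0.9, "turn": 0},
    {"x": 0, "y": 3, "z": 0.9, "turn": 0},
  ],
)

```text
t: 1.35
ee_pos: [0.2579, -0.3921, 0.2182]
orientation: [[-0.0, 0.224, 0.975], [0.001, 0.975, -0.224], [-1.0, 0.001, -0.0]]
force: [1.3, 0.3, 0.1]
finger_gap: 0.0307
```

Call:
play_rows(
  motion=[
    {"x": 0, "y": 3, "z": 0.9, "turn": 0},
    {"x": 0, "y": 3, "z": 0.9, "turn": 0},
    {"x": 0, "y": 3, "z": 0.9, "turn": 0},
    {"x": 0, "y": 3, "z": 0.9, "turn": 0},
    {"x": 0, "y": 3, "z": 0.9, "turn": 0},
  ],
)

```text
t: 1.77
ee_pos: [0.3346, -0.2556, 0.2185]
orientation: [[-0.0, 0.224, 0.975], [0.001, 0.975, -0.224], [-1.0, 0.001, -0.0]]
force: [1.0, -0.4, -0.2]
finger_gap: 0.0305
```

Call:
play_rows(
  motion=[
    {"x": 0, "y": 3, "z": 0.9, "turn": 0},
    {"x": 0, "y": 3, "z": 0.9, "turn": 0},
    {"x": 0, "y": 3, "z": 0.9, "turn": 0},
    {"x": 0, "y": 3, "z": 0.9, "turn": 0},
    {"x": 0, "y": 3, "z": 0.9, "turn": 0},
  ],
)

```text
t: 2.18
ee_pos: [0.4114, -0.1194, 0.2185]
orientation: [[-0.0, 0.224, 0.975], [0.0, 0.975, -0.224], [-1.0, 0.0, -0.0]]
force: [0.4, -0.5, 0.2]
finger_gap: 0.0307
```

Call:
play_rows(
  motion=[
    {"x": 0, "y": 3, "z": 0.9, "turn": 0},
    {"x": 0, "y": 3, "z": 0.9, "turn": 0},
    {"x": 0, "y": 3, "z": 0.9, "turn": 0},
    {"x": 0, "y": 3, "z": 0.9, "turn": 0},
    {"x": 0, "y": 3, "z": 0.9, "turn": 0},
  ],
)

```text
t: 2.6
ee_pos: [0.4882, 0.0169, 0.2185]
orientation: [[-0.001, 0.223, 0.975], [0.0, 0.975, -0.223], [-1.0, 0.0, -0.001]]
force: [0.8, -0.4, 0.1]
finger_gap: 0.0304
```

```bash
python3 - <<'E'
from plan import *
plan((.503,.051,.11))
E
```

```text
t 2.6 ee [0.4882 0.0169 0.2185] yaw z deg -12.901312353337744 tilt 0.03764846954156838 gap 0.030434312157566878 F [ 0.7642 -0.3815  0.0686]
tool cm (after turn) [10.8477  3.6543  0.6926]
```

Tool yaw is -12.9° against about -12° wanted. I come down to z≈0.12 first and look.

Call:
play_rows(
  motion=[
    {"x": 1, "y": 1.3, "z": 0.3, "turn": -0.01},
    {"x": 2.5, "y": 1.2, "z": 0.2, "turn": 0},
    {"x": 2.5, "y": 1.1, "z": 0.2, "turn": 0},
    {"x": 2.5, "y": 0, "z": 0, "turn": 0},
    {"x": 1.2, "y": 0, "z": 0, "turn": 0},
  ],
)

```text
t: 3.02
ee_pos: [0.5004, 0.0499, 0.1185]
orientation: [[-0.005, 0.212, 0.977], [0.001, 0.977, -0.212], [-1.0, -0.0, -0.005]]
force: [0.1, 0.2, -0.1]
finger_gap: 0.0309
```

```bash
python3 - <<'E'
from plan import *
plan((.503,.051,.0825))
q,e=snap("scene","scene1"); p,d=snap("top","top1")
cv2.imwrite("pics/c1.png",cv2.resize(q[150:270,260:420],None,fx=5,fy=5,interpolation=cv2.INTER_CUBIC)[:,:,::-1])
E
```

```text
t 3.0167 ee [0.5004 0.0499 0.1185] yaw z deg -12.258521363487004 tilt 0.2940830256156499 gap 0.030917037328559247 F [ 0.1005  0.1549 -0.1037]
tool cm (after turn) [3.6004 0.1602 0.2457]
```

View pics/c1.png

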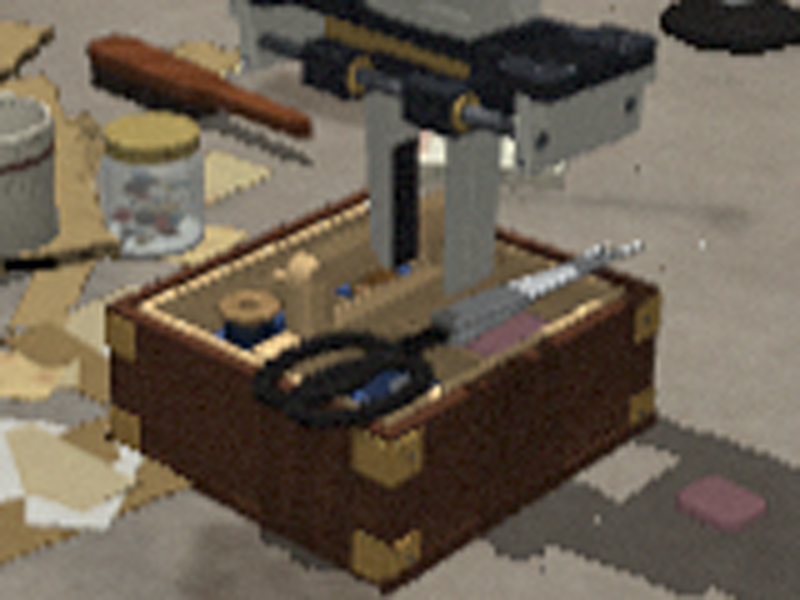

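Scene crop: the fingertips at (395,262) and (470,290) sit above the shank at (437,343), straddling it once lowered. Descending.

Call:
play_rows(
  motion=[
    {"x": 0.5, "y": 0.1, "z": 0.2, "turn": 0},
    {"x": 1.0, "y": 0, "z": 0, "turn": 0},
    {"x": 1.0, "y": 0, "z": 0, "turn": 0},
    {"x": 0.6, "y": 0, "z": 0, "turn": 0},
    {"x": 0.3, "y": 0, "z": 0, "turn": 0},
  ],
)

```text
t: 3.53
ee_pos: [0.5046, 0.0487, 0.0867]
orientation: [[-0.001, 0.212, 0.977], [0.0, 0.977, -0.212], [-1.0, -0.0, -0.001]]
force: [-0.8, -0.0, -0.0]
finger_gap: 0.0308
```

```bash
python3 - <<'E'
from plan import *
q,e=snap("scene","scene2"); p,d=snap("top","top2")
plan((.503,.051,.0825))
cv2.imwrite("pics/c2.png",cv2.resize(q[170:250,290:390],None,fx=8,fy=7.5,interpolation=cv2.INTER_CUBIC)[:,:,::-1])
E
```

```text
t 3.6333 ee [0.5048 0.0487 0.087 ] yaw z deg -12.227033070344682 tilt 0.07370296366947968 gap 0.030969606213591194 F [0.251  0.3918 0.3051]
tool cm (after turn) [ 0.453   0.1903 -0.2216]
```

View pics/c2.png

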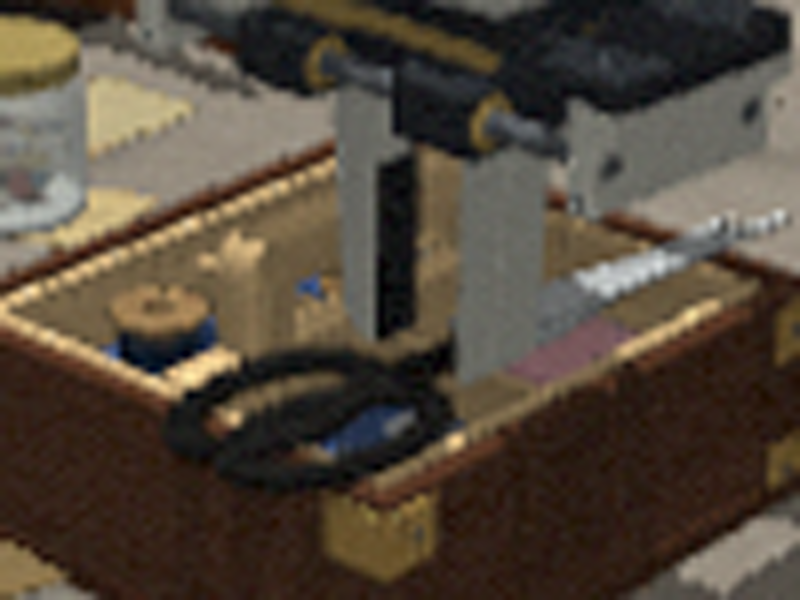

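Call:
play_rows(
  motion=[
    {"x": 0.2, "y": 0.1, "z": -0.1, "turn": 0},
    {"x": 0.2, "y": 0.1, "z": -0.1, "turn": 0},
    {"x": 0.0, "y": 0, "z": 0, "turn": 0},
    {"x": 0, "y": 0, "z": 0, "turn": 0},
    {"x": 0, "y": 0, "z": 0, "turn": 0},
  ],
)

```text
t: 4.05
ee_pos: [0.5039, 0.0511, 0.0839]
orientation: [[0.0, 0.211, 0.977], [-0.0, 0.977, -0.211], [-1.0, 0.0, 0.0]]
force: [-0.5, 0.2, 0.2]
finger_gap: 0.0312
```

Call:
play_rows(
  motion=[
    {"x": 0.15, "y": 0, "z": -0.1, "turn": 0},
    {"x": 0, "y": 0, "z": 0, "turn": 0},
    {"x": 0.0, "y": 0, "z": 0, "turn": 0},
    {"x": 0, "y": 0, "z": 0, "turn": 0},
    {"x": 0, "y": 0, "z": 0, "turn": 0},
  ],
)

```text
t: 4.47
ee_pos: [0.5028, 0.0513, 0.0822]
orientation: [[0.0, 0.211, 0.977], [-0.0, 0.977, -0.211], [-1.0, 0.0, 0.0]]
force: [-0.5, 0.6, 0.1]
finger_gap: 0.0307
```

Call:
play_rows(
  motion=[
    {"x": 0, "y": 0, "z": 0, "turn": 0},
    {"x": 0, "y": 0, "z": 0, "turn": 0},
    {"x": 0.0, "y": 0, "z": 0, "turn": 0},
    {"x": 0, "y": 0, "z": 0, "turn": 0},
    {"x": 0, "y": 0, "z": 0, "turn": 0},
  ],
  grip=0,
)

```text
t: 4.88
ee_pos: [0.5028, 0.0513, 0.0822]
orientation: [[0.0, 0.211, 0.977], [0.0, 0.977, -0.211], [-1.0, 0.0, 0.0]]
force: [1.0, 0.4, 0.2]
finger_gap: 0.0099
```

Call:
play_rows(
  motion=[
    {"x": 0, "y": 0, "z": 0, "turn": 0},
    {"x": 0, "y": 0, "z": 0, "turn": 0},
    {"x": 0.0, "y": 0, "z": 0, "turn": 0},
    {"x": 0, "y": 0, "z": 0, "turn": 0},
    {"x": 0, "y": 0, "z": 0, "turn": 0},
  ],
)

```text
t: 5.3
ee_pos: [0.5028, 0.0513, 0.0822]
orientation: [[0.0, 0.211, 0.977], [0.0, 0.977, -0.211], [-1.0, 0.0, 0.0]]
force: [1.1, 0.3, -0.5]
finger_gap: 0.0103
```

Call:
play_rows(
  motion=[
    {"x": -0.3, "y": 0, "z": 0, "turn": 0},
    {"x": -0.6, "y": 0, "z": 0, "turn": 0},
    {"x": -0.8, "y": 0, "z": 0, "turn": 0},
    {"x": -0.8, "y": 0, "z": 0, "turn": 0},
    {"x": -0.5, "y": 0, "z": 0, "turn": 0},
  ],
)

```text
t: 5.72
ee_pos: [0.5033, 0.0513, 0.1136]
orientation: [[0.002, 0.211, 0.977], [-0.0, 0.977, -0.211], [-1.0, 0.0, 0.002]]
force: [0.7, 0.1, -1.8]
finger_gap: 0.0104
```

```bash
python3 - <<'E'
from plan import *
q,e=snap("scene","scene3"); p,d=snap("top","top3")
plan((.503,.051,.0825))
cv2.imwrite("pics/c3.png",cv2.resize(q[150:270,260:420],None,fx=5,fy=5,interpolation=cv2.INTER_CUBIC)[:,:,::-1])
E
```

```text
t 5.8167 ee [0.5037 0.0512 0.1136] yaw z deg -12.201152620169875 tilt 0.16100288389527317 gap 0.010150778948653483 F [-0.1212 -0.3502 -1.6482]
tool cm (after turn) [ 3.1147 -0.0391 -0.0703]
```

View pics/c3.png

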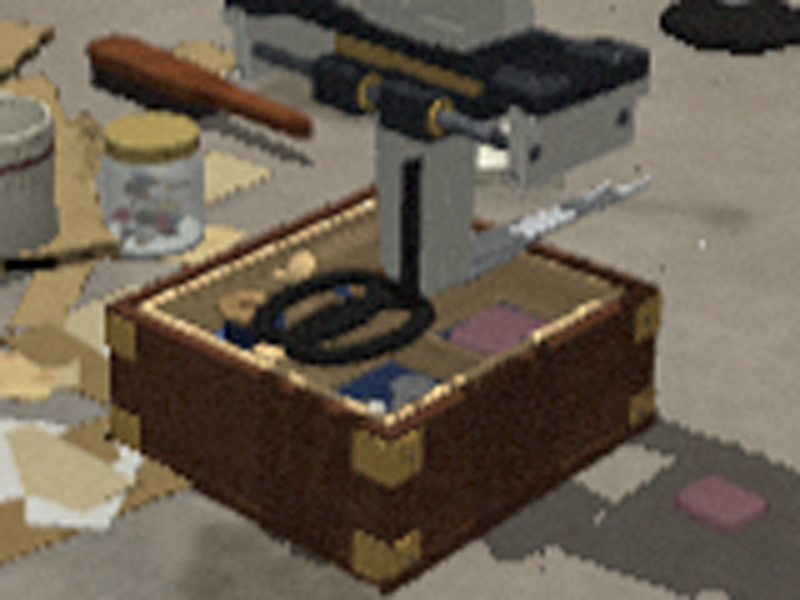

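The shears hang level in the fingers. I lift higher and carry them right.

Call:
play_rows(
  motion=[
    {"x": -0.5, "y": 0, "z": 0, "turn": 0},
    {"x": -1, "y": 0, "z": 0, "turn": 0},
    {"x": -1.5, "y": 0, "z": 0, "turn": 0},
    {"x": -1.5, "y": -0.5, "z": 0.1, "turn": 0},
    {"x": -1, "y": -1.3, "z": 0.3, "turn": 0},
  ],
)

```text
t: 6.23
ee_pos: [0.5031, 0.0338, 0.169]
orientation: [[0.001, 0.21, 0.978], [0.001, 0.978, -0.21], [-1.0, 0.001, 0.001]]
force: [0.4, -0.4, -0.7]
finger_gap: 0.0103
```

Call:
play_rows(
  motion=[
    {"x": 0, "y": -1.9, "z": 0.4, "turn": 0},
    {"x": 0, "y": -2.4, "z": 0.5, "turn": 0},
    {"x": 0, "y": -2.4, "z": 0.5, "turn": 0},
    {"x": 0, "y": -2.4, "z": 0.5, "turn": 0},
    {"x": 0, "y": -2.4, "z": 0.5, "turn": 0},
  ],
)

```text
t: 6.65
ee_pos: [0.5019, -0.0856, 0.1678]
orientation: [[0.0, 0.211, 0.977], [-0.0, 0.977, -0.211], [-1.0, -0.0, 0.0]]
force: [0.4, -0.8, -3.0]
finger_gap: 0.0103
```

Call:
play_rows(
  motion=[
    {"x": 0, "y": -2.4, "z": 0.5, "turn": 0},
    {"x": 0, "y": -2.4, "z": 0.5, "turn": 0},
    {"x": 0, "y": -2.4, "z": 0.5, "turn": 0},
    {"x": 0, "y": -2.4, "z": 0.5, "turn": 0},
    {"x": 0, "y": -2.4, "z": 0.5, "turn": 0},
  ],
)

```text
t: 7.07
ee_pos: [0.5009, -0.2084, 0.1677]
orientation: [[0.0, 0.212, 0.977], [-0.0, 0.977, -0.212], [-1.0, 0.0, 0.0]]
force: [-0.5, 0.4, -1.4]
finger_gap: 0.0101
```

Call:
play_rows(
  motion=[
    {"x": 0, "y": -2.4, "z": 0.5, "turn": 0},
    {"x": 0, "y": -2.4, "z": 0.5, "turn": 0},
    {"x": 0, "y": -2.4, "z": 0.5, "turn": 0},
    {"x": 0, "y": -1.9, "z": 0.4, "turn": 0},
    {"x": 0, "y": -1.2, "z": 0.2, "turn": 0},
  ],
)

```text
t: 7.48
ee_pos: [0.4997, -0.3146, 0.1676]
orientation: [[0.0, 0.213, 0.977], [-0.001, 0.977, -0.213], [-1.0, -0.001, 0.0]]
force: [-0.5, -0.2, -2.1]
finger_gap: 0.0102
```

```bash
python3 - <<'E'
from plan import *
q,e=snap("scene","scene4"); p,d=snap("top","top4")
plan((.50,-.36,.02))
cv2.imwrite("pics/c4.png",cv2.resize(q[100:260,300:520],None,fx=3.6,fy=3.6,interpolation=cv2.INTER_CUBIC)[:,:,::-1])
E
```

```text
t 7.5833 ee [ 0.4995 -0.3141  0.1672] yaw z deg -12.332526050615835 tilt 0.023502076474234163 gap 0.010391508139772208 F [ 0.2777  1.1136 -2.0234]
tool cm (after turn) [14.7251 -4.4719  1.0241]
```

View pics/c4.png

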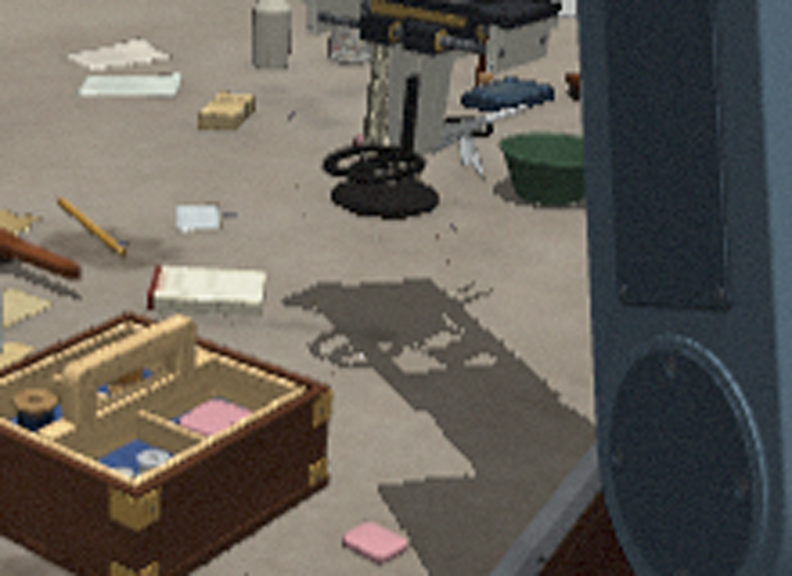

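View pics/top4.png

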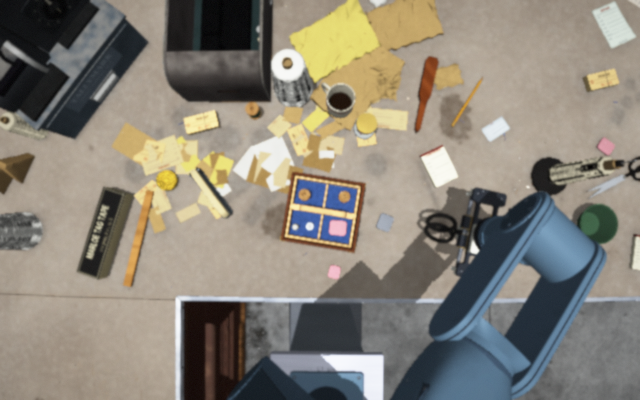

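Rings are at (440,228) in top view and the counter below is bare; the tray contents are undisturbed. Lowering.

Call:
play_rows(
  motion=[
    {"x": 0.8, "y": -0.9, "z": 0.2, "turn": 0},
    {"x": 1.8, "y": -0.9, "z": 0.2, "turn": 0},
    {"x": 2, "y": -0.9, "z": 0.2, "turn": 0},
    {"x": 2, "y": -0.9, "z": 0.2, "turn": 0},
    {"x": 2, "y": -0.9, "z": 0.2, "turn": 0},
  ],
)

```text
t: 8.0
ee_pos: [0.5002, -0.3574, 0.08]
orientation: [[-0.0, 0.21, 0.978], [0.001, 0.978, -0.21], [-1.0, 0.001, -0.0]]
force: [0.1, -0.7, -2.1]
finger_gap: 0.0108
```

Call:
play_rows(
  motion=[
    {"x": 2, "y": 0, "z": 0, "turn": 0},
    {"x": 1.5, "y": 0, "z": 0, "turn": 0},
    {"x": 1, "y": 0, "z": 0, "turn": 0},
    {"x": 0.5, "y": 0, "z": 0, "turn": 0},
    {"x": 0, "y": 0, "z": 0, "turn": 0},
  ],
)

```text
t: 8.42
ee_pos: [0.4997, -0.3571, 0.03]
orientation: [[-0.002, 0.211, 0.978], [0.002, 0.978, -0.211], [-1.0, 0.001, -0.002]]
force: [0.6, -0.3, -1.9]
finger_gap: 0.0102
```

```bash
python3 - <<'E'
from plan import *
q,e=snap("scene","scene5")
plan((.50,-.36,.0035))
cv2.imwrite("pics/c5.png",cv2.resize(q[120:240,340:480],None,fx=5.5,fy=5,interpolation=cv2.INTER_CUBIC)[:,:,::-1])
E
```

```text
t 8.4667 ee [ 0.5002 -0.3578  0.0311] yaw z deg -12.161512137575896 tilt 0.02972998987957187 gap 0.010566331854746565 F [ 0.3185 -0.9303 -1.7851]
tool cm (after turn) [ 2.7583 -0.2236  0.0259]
```

View pics/c5.png

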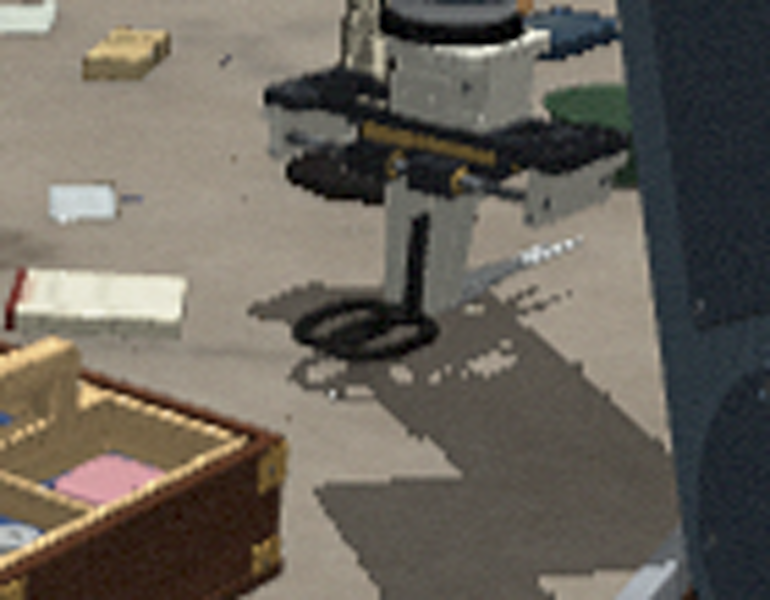

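Call:
play_rows(
  motion=[
    {"x": 0.6, "y": 0, "z": 0, "turn": 0},
    {"x": 0.6, "y": 0, "z": 0, "turn": 0},
    {"x": 0.5, "y": 0, "z": 0, "turn": 0},
    {"x": 0.3, "y": 0, "z": 0, "turn": 0},
    {"x": 0, "y": 0, "z": 0, "turn": 0},
  ],
)

```text
t: 8.88
ee_pos: [0.4996, -0.358, 0.0103]
orientation: [[-0.001, 0.211, 0.977], [0.001, 0.977, -0.211], [-1.0, 0.001, -0.001]]
force: [0.6, -0.4, -1.6]
finger_gap: 0.0105
```

Call:
play_rows(
  motion=[
    {"x": 0.15, "y": 0, "z": 0, "turn": 0},
    {"x": 0.15, "y": 0, "z": 0, "turn": 0},
    {"x": 0, "y": 0, "z": 0, "turn": 0},
    {"x": 0, "y": 0, "z": 0, "turn": 0},
    {"x": 0, "y": 0, "z": 0, "turn": 0},
  ],
)

```text
t: 9.3
ee_pos: [0.5001, -0.3585, 0.0083]
orientation: [[0.0, 0.211, 0.977], [-0.0, 0.977, -0.211], [-1.0, -0.0, 0.0]]
force: [-0.3, -0.3, -2.0]
finger_gap: 0.0104
```

Call:
play_rows(
  motion=[
    {"x": 0.2, "y": 0, "z": 0, "turn": 0},
    {"x": 0.1, "y": 0, "z": 0, "turn": 0},
    {"x": 0, "y": 0, "z": 0, "turn": 0},
    {"x": 0, "y": 0, "z": 0, "turn": 0},
    {"x": 0, "y": 0, "z": 0, "turn": 0},
  ],
)

```text
t: 9.72
ee_pos: [0.5, -0.3584, 0.0051]
orientation: [[-0.0, 0.211, 0.977], [0.0, 0.977, -0.211], [-1.0, 0.0, -0.0]]
force: [-0.1, 1.2, -1.4]
finger_gap: 0.0102
```

Call:
play_rows(
  motion=[
    {"x": 0.15, "y": 0, "z": 0, "turn": 0},
    {"x": 0, "y": 0, "z": 0, "turn": 0},
    {"x": 0, "y": 0, "z": 0, "turn": 0},
    {"x": 0, "y": 0, "z": 0, "turn": 0},
    {"x": 0, "y": 0, "z": 0, "turn": 0},
  ],
)

```text
t: 10.13
ee_pos: [0.5001, -0.3584, 0.0037]
orientation: [[0.0, 0.211, 0.977], [-0.0, 0.977, -0.211], [-1.0, -0.0, 0.0]]
force: [0.2, -0.1, -2.6]
finger_gap: 0.0104
```

Call:
play_rows(
  motion=[
    {"x": 0.1, "y": 0, "z": 0, "turn": 0},
    {"x": 0, "y": 0, "z": 0, "turn": 0},
    {"x": 0, "y": 0, "z": 0, "turn": 0},
    {"x": 0, "y": 0, "z": 0, "turn": 0},
    {"x": 0, "y": 0, "z": 0, "turn": 0},
  ],
)

```text
t: 10.55
ee_pos: [0.5002, -0.3585, 0.003]
orientation: [[0.0, 0.211, 0.977], [-0.0, 0.977, -0.211], [-1.0, -0.0, 0.0]]
force: [0.1, -0.1, 1.8]
finger_gap: 0.0106
```

Call:
play_rows(
  motion=[
    {"x": 0.05, "y": 0, "z": 0, "turn": 0},
    {"x": 0, "y": 0, "z": 0, "turn": 0},
    {"x": 0, "y": 0, "z": 0, "turn": 0},
    {"x": 0, "y": 0, "z": 0, "turn": 0},
    {"x": 0, "y": 0, "z": 0, "turn": 0},
  ],
)

```text
t: 10.97
ee_pos: [0.5002, -0.3585, 0.0029]
orientation: [[0.0, 0.211, 0.977], [-0.0, 0.977, -0.211], [-1.0, -0.0, 0.0]]
force: [-1.8, 1.1, 6.5]
finger_gap: 0.01
```

The upward force shows contact with the counter, so I release, wait, then rise.

Call:
play_rows(
  motion=[
    {"x": -0.05, "y": 0, "z": 0, "turn": 0},
    {"x": 0, "y": 0, "z": 0, "turn": 0},
    {"x": 0, "y": 0, "z": 0, "turn": 0},
    {"x": 0, "y": 0, "z": 0, "turn": 0},
    {"x": 0, "y": 0, "z": 0, "turn": 0},
  ],
  grip=0.4,
)

```text
t: 11.38
ee_pos: [0.5, -0.3583, 0.0024]
orientation: [[-0.0, 0.211, 0.977], [0.0, 0.977, -0.211], [-1.0, 0.0, -0.0]]
force: [-0.6, 0.7, -0.1]
finger_gap: 0.0362
```

Call:
play_rows(
  motion=[
    {"x": 0, "y": 0, "z": 0, "turn": 0},
    {"x": 0, "y": 0, "z": 0, "turn": 0},
    {"x": 0, "y": 0, "z": 0, "turn": 0},
    {"x": 0, "y": 0, "z": 0, "turn": 0},
    {"x": -0.3, "y": 0, "z": 0, "turn": 0},
  ],
)

```text
t: 11.8
ee_pos: [0.4997, -0.358, 0.0052]
orientation: [[-0.001, 0.211, 0.977], [0.001, 0.977, -0.211], [-1.0, 0.001, -0.001]]
force: [-0.1, -0.0, -0.1]
finger_gap: 0.0371
```

Call:
play_rows(
  motion=[
    {"x": -1, "y": 0, "z": 0, "turn": 0},
    {"x": -2, "y": 0, "z": 0, "turn": 0},
    {"x": -3, "y": 0, "z": 0, "turn": 0},
    {"x": -3.5, "y": 0, "z": 0, "turn": 0},
    {"x": -3.5, "y": 0, "z": 0, "turn": 0},
  ],
)

```text
t: 12.22
ee_pos: [0.4997, -0.358, 0.1375]
orientation: [[-0.001, 0.211, 0.977], [0.001, 0.977, -0.211], [-1.0, 0.0, -0.001]]
force: [0.7, -0.7, -1.2]
finger_gap: 0.0373
```

Call:
play_rows(
  motion=[
    {"x": -3.5, "y": 0, "z": 0, "turn": 0},
    {"x": -3.5, "y": 0, "z": 0, "turn": 0},
    {"x": -3, "y": 1.5, "z": 0, "turn": 0},
    {"x": 0, "y": 3, "z": 0, "turn": 0},
    {"x": 0, "y": 3, "z": 0, "turn": 0},
  ],
)

```text
t: 12.63
ee_pos: [0.5168, -0.286, 0.2396]
orientation: [[0.005, 0.214, 0.977], [-0.004, 0.977, -0.214], [-1.0, -0.003, 0.006]]
force: [0.6, 0.7, -0.9]
finger_gap: 0.0373
```

```bash
python3 - <<'E'
from plan import *
q,e=snap("scene","scene6"); p,d=snap("top","top6")
plan((.545,.0147,.2178),-8.8)
cv2.imwrite("pics/c6.png",cv2.resize(q[120:280,260:480],None,fx=3.6,fy=3.6,interpolation=cv2.INTER_CUBIC)[:,:,::-1])
cv2.imwrite("pics/c6t.png",cv2.resize(p[165:265,260:500],None,fx=3.3,fy=3.3,interpolation=cv2.INTER_CUBIC)[:,:,::-1])
E
```

```text
t 12.7333 ee [ 0.5167 -0.2813  0.2377] yaw z deg -12.010863715700015 tilt 0.1281373339742288 gap 0.0369124895989511 F [-0.6121 -0.2914 -0.986 ]
turn -0.05604014367178434
tool cm (after turn) [ 2.0104 29.68   -1.7353]
```

View pics/c6.png

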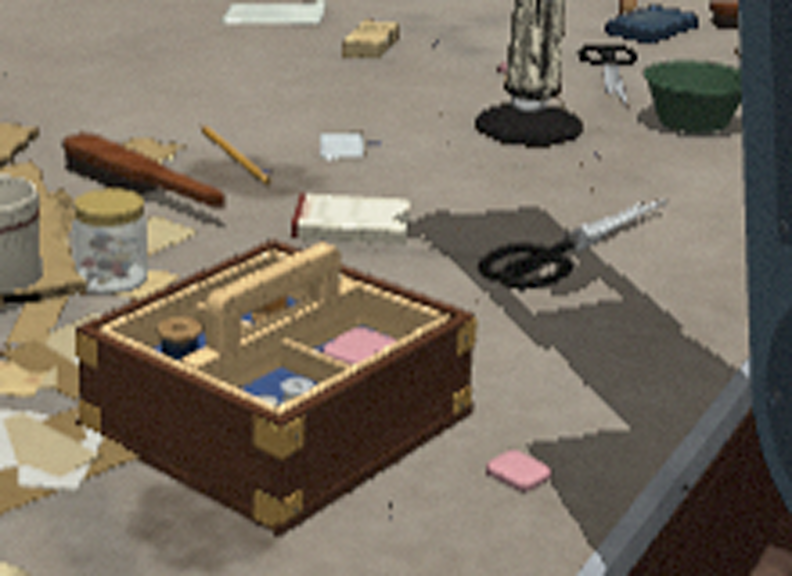

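View pics/c6t.png

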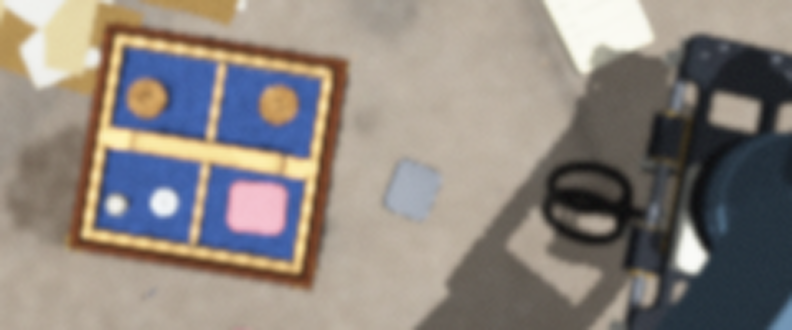

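The shears lie flat on the bare counter, rings at scene crop (525,265). The tray is unobstructed; I re-measure the rail from both views.

```bash
python3 - <<'E'
from plan import *
p,d,c=load("top6"); q,e,s=load("scene6")
for nm,(P,D,C,b) in {"top":(p,d,c,(262,392,165,265)),"scene":(q,e,s,(270,402,175,270))}.items():
    W,col,uv=cloud(P,D,C,*b)
    near=(np.hypot(W[:,0]-.547,W[:,1]-.014)<.08)
    r=near&(W[:,2]>.112)&(W[:,2]<.13); R=W[r][:,:2]
    m=R.mean(0); vx,vy,_,_=cv2.fitLine(R.astype(np.float32),cv2.DIST_L2,0,1e-4,1e-4).ravel()
    print(nm,r.sum(),"mean",m,"line yaw",np.degrees(np.arctan2(-vx,vy)) if vy>0 else np.degrees(np.arctan2(vx,-vy)),"z",np.median(W[r,2]),"ext",cv2.minAreaRect(R.astype(np.float32)*1000))
# color-based: rail in top picture at ends (edges), triangulated using top z .118
g=cv2.cvtColor(p,cv2.COLOR_RGB2HSV)
for u in (303,308,315,320,330,335,340):
    print(u,[tuple(g[v,u]) [1:] for v in range(200,222)][::1])
E
```

```text
top 262 mean [0.5486 0.0147] line yaw -8.991511 z 0.11720772935854258 ext ((548.6383056640625, 14.914386749267578), (117.22574615478516, 13.70979118347168), 80.97042083740234)
scene 184 mean [0.5474 0.0212] line yaw -9.800896 z 0.11685710608882073 ext ((548.358154296875, 15.581127166748047), (116.11773681640625, 16.430370330810547), 80.01899719238281)
303 [(np.uint8(45), np.uint8(141)), (np.uint8(85), np.uint8(141)), (np.uint8(142), np.uint8(156)), (np.uint8(126), np.uint8(152)), (np.uint8(30), np.uint8(136)), (np.uint8(80), np.uint8(200)), (np.uint8(92), np.uint8(239)), (np.uint8(87), np.uint8(247)), (np.uint8(88), np.uint8(247)), (np.uint8(91), np.uint8(242)), (np.uint8(83), np.uint8(220)), (np.uint8(17), np.uint8(151)), (np.uint8(116), np.uint8(160)), (np.uint8(153), np.uint8(167)), (np.uint8(156), np.uint8(168)), (np.uint8(155), np.uint8(169)), (np.uint8(154), np.uint8(167)), (np.uint8(155), np.uint8(164)), (np.uint8(153), np.uint8(163)), (np.uint8(155), np.uint8(161)), (np.uint8(155), np.uint8(161)), (np.uint8(155), np.uint8(164))]
308 [(np.uint8(113), np.uint8(147)), (np.uint8(
[... 3437 characters left out ...]
33))]
340 [(np.uint8(88), np.uint8(166)), (np.uint8(26), np.uint8(127)), (np.uint8(109), np.uint8(147)), (np.uint8(150), np.uint8(160)), (np.uint8(155), np.uint8(165)), (np.uint8(156), np.uint8(170)), (np.uint8(155), np.uint8(170)), (np.uint8(156), np.uint8(163)), (np.uint8(154), np.uint8(144)), (np.uint8(122), np.uint8(111)), (np.uint8(31), np.uint8(114)), (np.uint8(95), np.uint8(203)), (np.uint8(91), np.uint8(244)), (np.uint8(82), np.uint8(250)), (np.uint8(80), np.uint8(251)), (np.uint8(84), np.uint8(248)), (np.uint8(86), np.uint8(231)), (np.uint8(26), np.uint8(164)), (np.uint8(95), np.uint8(158)), (np.uint8(89), np.uint8(166)), (np.uint8(56), np.uint8(177)), (np.uint8(62), np.uint8(229))]
```

Call:
play_rows(
  motion=[
    {"x": 0, "y": 1, "z": 0, "turn": -0.055},
    {"x": 0, "y": 2, "z": 0, "turn": 0},
    {"x": 0, "y": 3, "z": 0, "turn": 0},
    {"x": 0, "y": 3, "z": 0, "turn": 0},
    {"x": 0, "y": 3, "z": 0, "turn": 0},
  ],
)

```text
t: 13.15
ee_pos: [0.5352, -0.1663, 0.2361]
orientation: [[0.0, 0.158, 0.987], [-0.0, 0.987, -0.158], [-1.0, -0.0, 0.0]]
force: [-0.1, 0.1, -0.2]
finger_gap: 0.0371
```

Call:
play_rows(
  motion=[
    {"x": 0, "y": 3, "z": -0.2, "turn": 0},
    {"x": 0, "y": 3, "z": -0.2, "turn": 0},
    {"x": 0, "y": 3, "z": -0.2, "turn": 0},
    {"x": 0, "y": 3, "z": -0.2, "turn": 0},
    {"x": 0, "y": 3, "z": -0.2, "turn": 0},
  ],
)

```text
t: 13.57
ee_pos: [0.549, -0.0161, 0.2363]
orientation: [[0.001, 0.158, 0.987], [-0.0, 0.987, -0.158], [-1.0, -0.0, 0.001]]
force: [-0.0, -0.4, 0.5]
finger_gap: 0.0371
```

```bash
python3 - <<'E'
from plan import *
p,d,c=load("top6")
print(onz(c,320,210.6,.118),onz(c,335,212.6,.118),onz(c,308,208.6,.118))
plan((.5483,.015,.13),-9)
E
```

```text
[0.5494 0.0205 0.118 ] [ 0.5447 -0.0171  0.118 ] [0.5542 0.0507 0.118 ]
t 13.5667 ee [ 0.549  -0.0161  0.2363] yaw z deg -9.073139119340855 tilt 0.04186371305273975 gap 0.03706589650218247 F [-0.0469 -0.3538  0.5403]
turn -0.0012765184445069355
tool cm (after turn) [10.6253  3.0679 -0.5658]
```

Call:
play_rows(
  motion=[
    {"x": 1, "y": 1.5, "z": -0.3, "turn": 0},
    {"x": 2, "y": 1, "z": -0.2, "turn": 0},
    {"x": 3, "y": 0.3, "z": 0, "turn": 0},
    {"x": 3, "y": 0, "z": 0, "turn": 0},
    {"x": 1.5, "y": 0, "z": 0, "turn": 0},
  ],
)

```text
t: 13.98
ee_pos: [0.5468, 0.0118, 0.128]
orientation: [[-0.004, 0.156, 0.988], [0.0, 0.988, -0.156], [-1.0, -0.0, -0.004]]
force: [-0.1, 0.3, -0.4]
finger_gap: 0.0373
```

```bash
python3 - <<'E'
from plan import *
q,e=snap("scene","scene7")
plan((.5485,.015,.089),-9)
cv2.imwrite("pics/c7.png",cv2.resize(q[150:270,260:420],None,fx=5,fy=5,interpolation=cv2.INTER_CUBIC)[:,:,::-1])
E
```

```text
t 14.0333 ee [0.5455 0.0117 0.1259] yaw z deg -9.028837282369665 tilt 0.4358071487284568 gap 0.037399869766334554 F [-0.9807  0.2904 -1.8563]
turn -0.0005033055246779217
tool cm (after turn) [3.6929 0.369  0.2692]
```

View pics/c7.png

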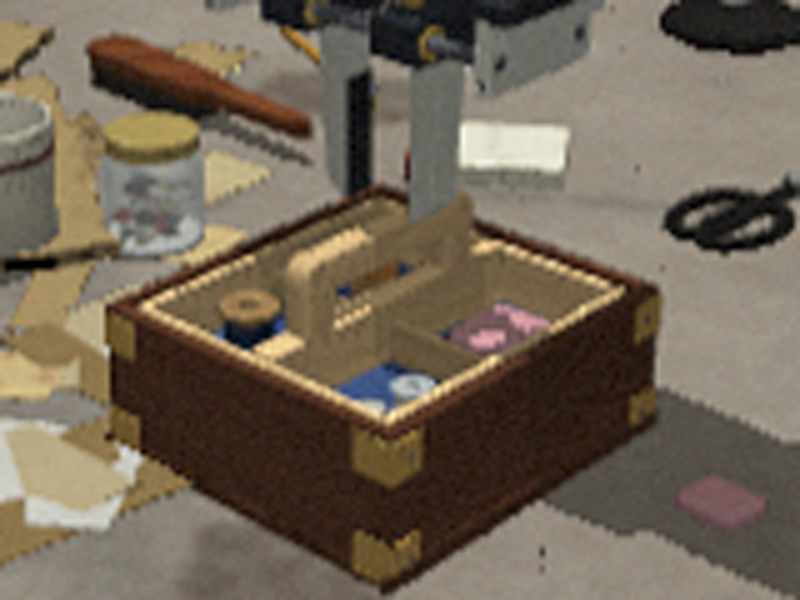

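Scene crop: fingers straddle the rail near its middle at (385,235). Descending with the small correction.

Call:
play_rows(
  motion=[
    {"x": 0.4, "y": 0.2, "z": 0.2, "turn": 0},
    {"x": 1, "y": 0.1, "z": 0, "turn": 0},
    {"x": 1.0, "y": 0, "z": 0, "turn": 0},
    {"x": 0.7, "y": 0, "z": 0, "turn": 0},
    {"x": 0.2, "y": 0, "z": 0, "turn": 0},
  ],
)

```text
t: 14.45
ee_pos: [0.5505, 0.014, 0.0967]
orientation: [[-0.001, 0.158, 0.988], [0.0, 0.988, -0.158], [-1.0, -0.0, -0.001]]
force: [0.1, -0.5, 0.3]
finger_gap: 0.0372
```

Call:
play_rows(
  motion=[
    {"x": 0.2, "y": 0, "z": 0, "turn": 0},
    {"x": 0, "y": 0, "z": 0, "turn": 0},
    {"x": 0, "y": 0, "z": 0, "turn": 0},
    {"x": 0, "y": 0, "z": 0, "turn": 0},
    {"x": 0, "y": 0, "z": 0, "turn": 0},
  ],
)

```text
t: 14.87
ee_pos: [0.5513, 0.0141, 0.0961]
orientation: [[0.001, 0.157, 0.988], [-0.0, 0.988, -0.157], [-1.0, -0.0, 0.001]]
force: [-0.3, -0.2, 0.2]
finger_gap: 0.0372
```

```bash
python3 - <<'E'
from plan import *
q,e=snap("scene","scene8")
plan((.5485,.015,.089),-9)
cv2.imwrite("pics/c8.png",cv2.resize(q[150:270,260:420],None,fx=5,fy=5,interpolation=cv2.INTER_CUBIC)[:,:,::-1])
E
```

```text
t 14.9167 ee [0.5512 0.0141 0.096 ] yaw z deg -9.052077642777606 tilt 0.04289386560671122 gap 0.036982414127824804 F [ 0.3779 -0.3669  0.6545]
turn -0.0009089263331467645
tool cm (after turn) [ 0.7035  0.0483 -0.2841]
```

View pics/c8.png

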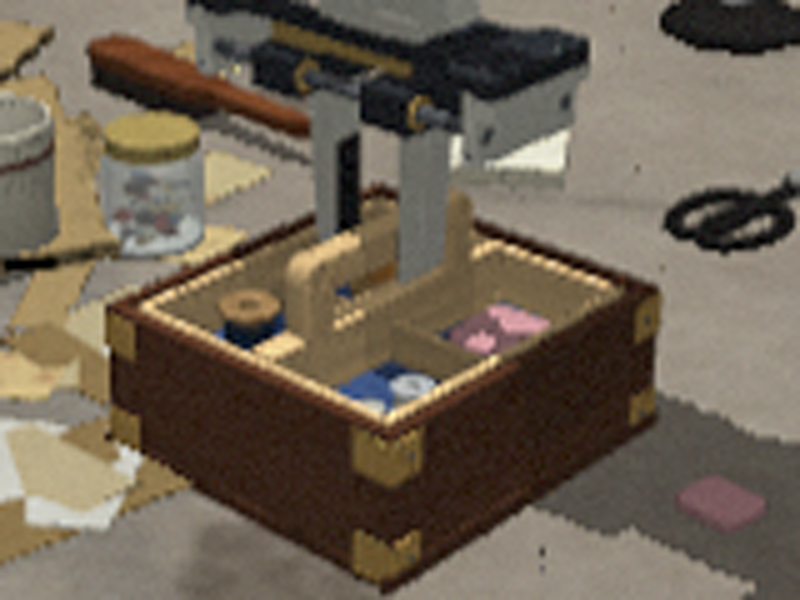

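Call:
play_rows(
  motion=[
    {"x": 0.3, "y": 0, "z": -0.2, "turn": 0},
    {"x": 0.35, "y": 0, "z": -0.1, "turn": 0},
    {"x": 0, "y": 0, "z": 0, "turn": 0},
    {"x": 0, "y": 0, "z": 0, "turn": 0},
    {"x": 0, "y": 0, "z": 0, "turn": 0},
  ],
)

```text
t: 15.33
ee_pos: [0.548, 0.0146, 0.0891]
orientation: [[-0.0, 0.157, 0.988], [0.0, 0.988, -0.157], [-1.0, 0.0, -0.0]]
force: [0.3, 0.3, -0.0]
finger_gap: 0.0375
```

Pose is right; closing.

Call:
play_rows(
  motion=[
    {"x": 0, "y": 0, "z": 0.05, "turn": 0},
    {"x": 0, "y": 0, "z": 0, "turn": 0},
    {"x": 0, "y": 0, "z": 0, "turn": 0},
    {"x": 0, "y": 0, "z": 0, "turn": 0},
    {"x": 0, "y": 0, "z": 0, "turn": 0},
  ],
  grip=0,
)

```text
t: 15.75
ee_pos: [0.5488, 0.0144, 0.0893]
orientation: [[0.001, 0.157, 0.988], [-0.0, 0.988, -0.157], [-1.0, -0.0, 0.001]]
force: [0.4, -0.5, -0.9]
finger_gap: 0.0139
```

Call:
play_rows(
  motion=[
    {"x": 0, "y": 0, "z": 0, "turn": 0},
    {"x": 0, "y": 0, "z": 0, "turn": 0},
    {"x": 0, "y": 0, "z": 0, "turn": 0},
    {"x": 0, "y": 0, "z": 0, "turn": 0},
    {"x": 0, "y": 0, "z": 0, "turn": 0},
  ],
)

```text
t: 16.17
ee_pos: [0.5488, 0.0145, 0.0893]
orientation: [[0.001, 0.157, 0.988], [-0.0, 0.988, -0.157], [-1.0, 0.0, 0.001]]
force: [3.0, -0.9, -0.8]
finger_gap: 0.0138
```

```bash
python3 - <<'E'
from h import *
s=state(); print(s["finger_gap"],s["force"],s["ft_torque"],s["ee_pos"])
E
```

```text
0.013760013904351519 [ 2.9564 -0.8731 -0.8215] [-0.0997 -0.375   0.0697] [0.5488 0.0145 0.0893]
```

Call:
play_rows(
  motion=[
    {"x": 0, "y": 0, "z": 0.05, "turn": 0},
    {"x": 0, "y": 0, "z": 0, "turn": 0},
    {"x": 0, "y": 0, "z": 0, "turn": 0},
    {"x": 0, "y": 0, "z": 0, "turn": 0},
    {"x": 0, "y": 0, "z": 0, "turn": 0},
  ],
)

```text
t: 16.58
ee_pos: [0.5488, 0.0144, 0.0893]
orientation: [[-0.0, 0.157, 0.988], [-0.0, 0.988, -0.157], [-1.0, -0.0, -0.0]]
force: [-0.8, 0.2, 2.5]
finger_gap: 0.0137
```

Call:
play_rows(
  motion=[
    {"x": -0.1, "y": 0, "z": 0, "turn": 0},
    {"x": -0.2, "y": 0, "z": 0, "turn": 0},
    {"x": -0.2, "y": 0, "z": 0, "turn": 0},
    {"x": -0.2, "y": 0, "z": 0, "turn": 0},
    {"x": -0.2, "y": 0, "z": 0, "turn": 0},
  ],
)

```text
t: 17.0
ee_pos: [0.5487, 0.0145, 0.098]
orientation: [[-0.001, 0.157, 0.988], [0.0, 0.988, -0.157], [-1.0, 0.0, -0.001]]
force: [0.3, -0.4, -4.3]
finger_gap: 0.0138
```

```bash
python3 - <<'E'
from plan import *
q,e=snap("scene","scene9")
plan((.5485,.015,.089),-9); print(state()["ft_torque"])
cv2.imwrite("pics/c9.png",cv2.resize(q[150:270,260:420],None,fx=5,fy=5,interpolation=cv2.INTER_CUBIC)[:,:,::-1])
E
```

```text
t 17.05 ee [0.5491 0.0145 0.0985] yaw z deg -9.049568723828013 tilt 0.00731929755277948 gap 0.013647547042503306 F [ 0.1164 -0.2646 -4.9327]
turn -0.0008651374368104925
tool cm (after turn) [ 0.9514  0.0434 -0.0654]
[-0.0092 -0.0663  0.0179]
```

View pics/c9.png

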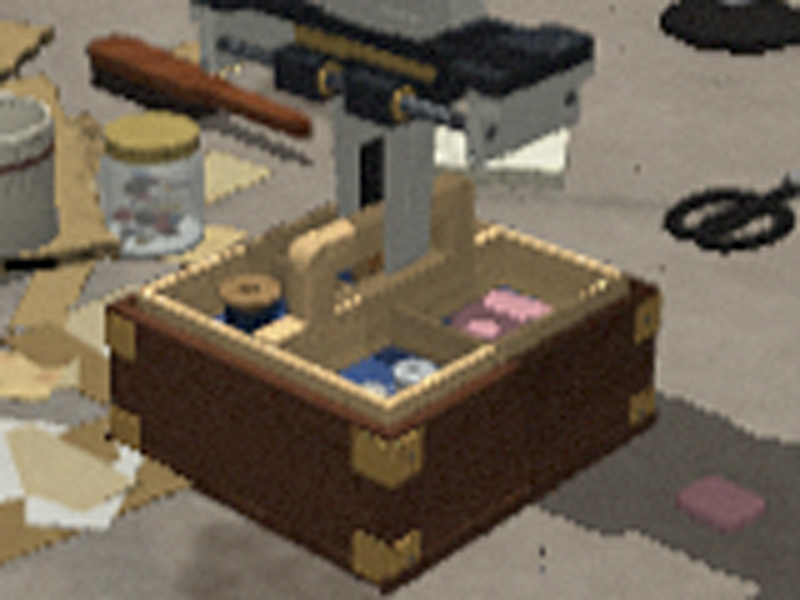

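The tray rises level and clean (4.9 N, almost no moment) and the box stays put. Lifting on slowly.

Call:
play_rows(
  motion=[
    {"x": -0.3, "y": 0, "z": 0, "turn": 0},
    {"x": -0.4, "y": 0, "z": 0, "turn": 0},
    {"x": -0.5, "y": 0, "z": 0, "turn": 0},
    {"x": -0.5, "y": 0, "z": 0, "turn": 0},
    {"x": -0.5, "y": 0, "z": 0, "turn": 0},
  ],
)

```text
t: 17.47
ee_pos: [0.5491, 0.0144, 0.1209]
orientation: [[0.0, 0.157, 0.988], [-0.0, 0.988, -0.157], [-1.0, 0.0, 0.0]]
force: [0.3, 0.1, -4.3]
finger_gap: 0.0138
```

Call:
play_rows(
  motion=[
    {"x": -0.5, "y": 0, "z": 0, "turn": 0},
    {"x": -0.6, "y": 0, "z": 0, "turn": 0},
    {"x": -0.7, "y": 0, "z": 0, "turn": 0},
    {"x": -0.7, "y": 0, "z": 0, "turn": 0},
    {"x": -0.7, "y": 0, "z": 0, "turn": 0},
  ],
)

```text
t: 17.88
ee_pos: [0.549, 0.0144, 0.153]
orientation: [[0.0, 0.157, 0.988], [-0.0, 0.988, -0.157], [-1.0, 0.0, 0.0]]
force: [-0.5, -1.0, -3.5]
finger_gap: 0.0135
```

Call:
play_rows(
  motion=[
    {"x": -0.7, "y": 0, "z": 0, "turn": 0},
    {"x": -0.7, "y": 0, "z": 0, "turn": 0},
    {"x": -0.7, "y": 0, "z": 0, "turn": 0},
    {"x": -0.7, "y": 0, "z": 0, "turn": 0},
    {"x": -0.7, "y": 0, "z": 0, "turn": 0},
  ],
)

```text
t: 18.3
ee_pos: [0.549, 0.0145, 0.1879]
orientation: [[0.0, 0.157, 0.988], [0.0, 0.988, -0.157], [-1.0, 0.0, -0.0]]
force: [0.2, 0.5, -4.9]
finger_gap: 0.0134
```

Call:
play_rows(
  motion=[
    {"x": -0.7, "y": 0, "z": 0, "turn": 0},
    {"x": -0.7, "y": 0, "z": 0, "turn": 0},
    {"x": -0.7, "y": 0, "z": 0, "turn": 0},
    {"x": -0.7, "y": 0, "z": 0, "turn": 0},
    {"x": -0.7, "y": 0, "z": 0, "turn": 0},
  ],
)

```text
t: 18.72
ee_pos: [0.549, 0.0144, 0.2229]
orientation: [[0.0, 0.157, 0.988], [-0.0, 0.988, -0.157], [-1.0, -0.0, 0.0]]
force: [0.9, -0.3, -4.8]
finger_gap: 0.0138
```

```bash
python3 - <<'E'
from plan import *
q,e=snap("scene","scene10")
plan((.549,.0145,.247),-9); print(state()["ft_torque"])
cv2.imwrite("pics/c10.png",cv2.resize(q[100:270,240:440],None,fx=3.5,fy=3.5,interpolation=cv2.INTER_CUBIC)[:,:,::-1])
E
```

```text
t 18.7667 ee [0.5497 0.0143 0.2244] yaw z deg -9.051119424154185 tilt 0.1398912594425483 gap 0.013633830613406728 F [ 0.6295 -0.2213 -3.9593]
turn -0.0008922022632140703
tool cm (after turn) [-2.2642  0.005  -0.0705]
[ 0.0703 -0.0671 -0.0172]
```

View pics/c10.png

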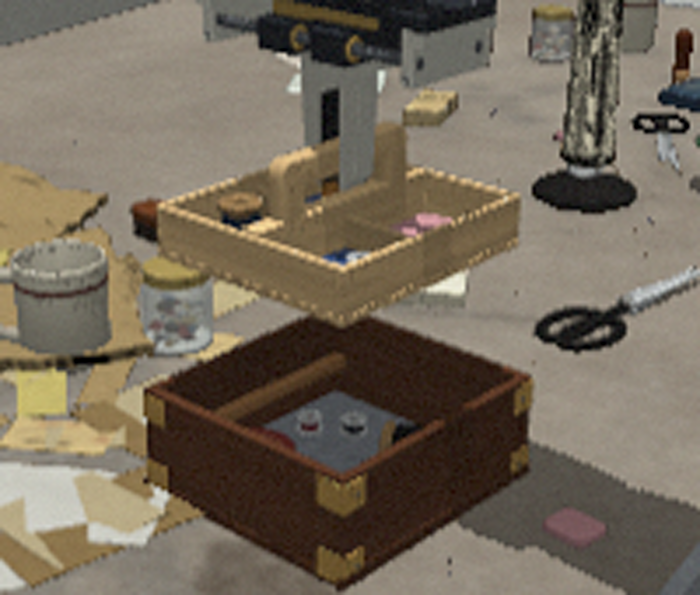

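The tray is clear of the box, whose interior is visible at crop (340,430). Last few cm, then settle.

Call:
play_rows(
  motion=[
    {"x": -0.7, "y": 0, "z": 0, "turn": 0},
    {"x": -0.6, "y": 0, "z": 0, "turn": 0},
    {"x": -0.5, "y": 0, "z": 0, "turn": 0},
    {"x": -0.3, "y": 0, "z": 0, "turn": 0},
    {"x": -0.1, "y": 0, "z": 0, "turn": 0},
  ],
)

```text
t: 19.18
ee_pos: [0.5493, 0.0144, 0.2449]
orientation: [[0.001, 0.157, 0.988], [-0.0, 0.988, -0.157], [-1.0, -0.0, 0.001]]
force: [-0.8, 0.1, -4.7]
finger_gap: 0.0137
```

Call:
play_rows(
  motion=[
    {"x": 0, "y": 0, "z": 0, "turn": 0},
    {"x": 0, "y": 0, "z": 0, "turn": 0},
    {"x": 0, "y": 0, "z": 0, "turn": 0},
    {"x": 0, "y": 0, "z": 0, "turn": 0},
    {"x": 0, "y": 0, "z": 0, "turn": 0},
  ],
)

```text
t: 19.6
ee_pos: [0.5489, 0.0144, 0.2439]
orientation: [[-0.001, 0.157, 0.988], [0.0, 0.988, -0.157], [-1.0, 0.0, -0.001]]
force: [-0.6, -0.3, -4.1]
finger_gap: 0.0141
```

Call:
play_rows(
  motion=[
    {"x": 0, "y": 0, "z": 0, "turn": 0},
    {"x": 0, "y": 0, "z": 0, "turn": 0},
    {"x": 0, "y": 0, "z": 0, "turn": 0},
    {"x": 0, "y": 0, "z": 0, "turn": 0},
    {"x": 0, "y": 0, "z": 0, "turn": 0},
  ],
)

```text
t: 20.02
ee_pos: [0.549, 0.0144, 0.2442]
orientation: [[0.0, 0.157, 0.988], [0.0, 0.988, -0.157], [-1.0, 0.0, 0.0]]
force: [-0.3, 0.8, -4.9]
finger_gap: 0.0139
```

```bash
python3 - <<'E'
from plan import *
q,e=snap("scene","scene11"); p,d=snap("top","top11"); c=get_calibration("scene")
plan((.549,.0145,.247),-9); s=state(); print(s["ft_torque"],s["qvel"])
cv2.imwrite("pics/c11.png",cv2.resize(q[80:270,240:460],None,fx=3.1,fy=3.1,interpolation=cv2.INTER_CUBIC)[:,:,::-1])
# tray rim plane from the scene depth: corners
z=dict(c); W,col,uv=cloud(q,e,{k:(np.array(v) if k!="k1" else v) for k,v in c.items()},280,395,120,200)
m=(np.hypot(W[:,0]-.549,W[:,1]-.014)<.14)&(W[:,2]>.19)
for a in (0,1):pass
ex=np.array([.988,-.157]);ey=np.array([.157,.988]); L=(W[:,:2]-[.549,.0145])
lx=L@ex;ly=L@ey
for nm,k in [("front",(lx<-.072)&(lx>-.085)),("right",(ly<-.078)&(ly>-.092)),("left",(ly>.078)&(ly<.092)),("back",(lx>.072)&(lx<.085))]:
    zz=W[m&k,2]; print(nm,len(zz),np.percentile(zz,[1,90,98]) if len(zz) else None)
E
```

```text
t 20.1167 ee [0.549  0.0144 0.2442] yaw z deg -9.051420499025596 tilt 0.0042347660854512624 gap 0.014011001739362282 F [-0.6387 -0.4579 -4.7489]
turn -0.0008974570110151792
tool cm (after turn) [-0.2817  0.0068 -0.0029]
[-0.0461 -0.0841 -0.0226] [ 0.0016 -0.0016  0.0008 -0.0025 -0.0021 -0.0011]
front 900 [0.1969 0.2314 0.233 ]
right 256 [0.1999 0.2321 0.233 ]
left 953 [0.1972 0.2316 0.2332]
back 225 [0.1995 0.2321 0.2329]
```

View pics/c11.png

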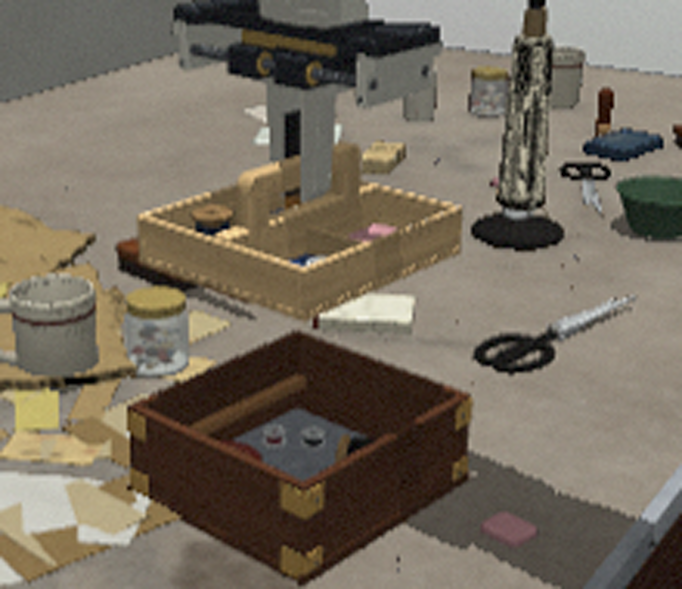

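View pics/top11.png

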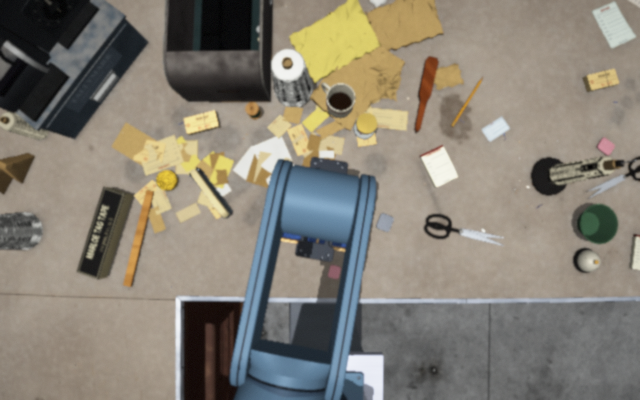

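The tray rim stands at z = 0.233 on all four sides, so it is level, with its underside about 0.117 m above the box rim. The shears lie flat at top (435–503, 220–245), and the box and the bystanders still stand where they were. Handing in.

```bash
python3 - <<'E'
from bench import *
print(job_done())
E
```

```text
the job is handed in; nothing more can be done
None
```

The job is handed in with the tray held up above the box. It took about 20 s of the 64 s allowed; no verdict was reported.

- **Shears:** I picked them up by the shanks, carried them to the bare counter on the right and lowered them until they touched. Then I let go. The last pictures show them lying flat there.
- **Tray:** I gripped it at the middle of the rail and lifted it straight up. The last depth check put the rim at about 0.233 m on all four sides, so it is level. Its underside is about 117 mm above the box rim, and the load is a steady 4 to 5 N.
- **Box and the rest:** The box, jar, stapler and pad look unmoved in the pictures.

**Not fully confirmed:**
- The fingers closed to 10 mm on the shanks, not the stated 13 mm, but the shears held and stayed level.
- In the last pictures the arm hides the tray from above. I saw one spool upright, the chalk and part of the blue lining, but not every small thing. All five were in place before the grip, and the lift was slow and level.

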